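Clamp the oak block and bring the chisel to it

ROBOT

A 6-joint arm with a two-finger parallel gripper is mounted at the origin on the work surface. World frame = base frame: x ahead of the robot, y to its left, z up, the work surface at z = 0. Lengths are in m, angles in rad, forces in N, time in s.
With the tool pointing down it reaches from about 0.35 to 0.775 m from the base axis. Payload 7.3 kg.
Tool frame: the origin (TCP) lies at the very end of the fingers, on their centre line; the grasp point (between the pads) lies 19 mm behind it (pinch_z is the distance from the TCP to the grasp point, in m); z points along the fingers, y is the line along which they close (so a half turn about z gives the same grasp; the last joint's range is limited). The gripper opens to 92 mm and grips with 3 to 60 N. Pads are 19 mm wide; open, the fingers measure 130 mm over their backs; the gripper's body (75 mm by 190 mm) begins 47 mm behind the grasp point.
Start: joints at [0.956, 0.342, 1.524, -0, 1.275, -0.146], TCP at [0.237, 0.468, 0.227] pointing down, gripper open.
Joint ranges: [-2.53, 2.53], [-0.77, 2.02], [0.04, 2.7], [-1, 4.14], [0.28, 2.66], [-3.11, 3.11]. Speed limits (rad/s): [2.57, 2.57, 3.14, 3.14, 3.14, 3.14].

INTERFACE

Orientations are given as [roll, pitch, yaw] about the fixed x, y, z axes, in that order (R = Rz(yaw) Ry(pitch) Rx(roll)).
In Python, from cell import * gives the robot as it stands.
- The arm moves only by the tool arm_command, never from a script. Its arguments are lists of equal length, an entry for each row: "fingers": the gripper command: -1 is fully open, 1 is shut, values between are in proportion; "travel": the shift along the tool's x, y, z in m, a list of three; "dr": the turn, a rotation vector about the tool's x, y, z in degrees, a list of three. In form: {"fingers": [fingers, ...], "travel": [[x, y, z], ...], "dr": [[wx, wy, wz], ...]}. A call has 1 to 8 rows; each row is the pose to reach, as a shift and turn from the pose commanded when the call began, along the tool's axes at that moment; what a row does not reach only later rows make up. A row lasts 1/12 s, in which the tool goes at most 41.7 mm and 7.16 degrees, less where a joint would pass 70% of its speed; a pose out of reach is approached as far as the arm can. A call with a gripper value outside its range is refused whole. The fingers move at their own pace and stop on an object; "squeeze" is the grip in N (left out, the last holds). Time passes only in rows, so rows that repeat a pose let the fingers close. It gives the time, the measured TCP pose, the force, the opening and the grip force at its end, in the units of the state.
- observe(): the state, without advancing time (a new reading comes with each control period).
- read_camera(name): name is "side" or "top"; returns a dict with "color" (480x640x3 uint8, blue, green, red), "z_map" (480x640 float32, m along the optical axis (not along the pixel's ray), 0 where there is no reading), "fx", "fy", "cx", "cy" (pixels), "R" (3x3) and "t" (3): a world point X has camera coordinates R X + t. Camera axes: x right, y down, z forward; pixel columns grow to the right and rows downward; lengths in m; the calibration is good to about 2 mm. A picture is of the moment at which its call begins.
- hand_in(): hands the job in; it is judged then, once.
The state is a dict: "time": time; "qpos": joint angles; "qvel": joint speeds; "joint_efforts": joint torques, N m; "tool_pos": TCP position; "tool_rot": TCP orientation; "contact_force": force on the tool from outside, world axes, zero at the start; "torque": the same for the moment, N m; "opening": finger opening in m; "grip_force": force on a finger pad.
Only numpy, scipy, OpenCV 4.12 (cv2) and the standard library are available. Lean on these libraries where they do the work, as an engineer would, in place of code of your own. Each camera call takes 0.05 s, during which the arm holds its last target. There are 200 camera calls.

TASK

Get ready to chamfer the oak block: first turn the vise's crank clockwise by its red knob until the sliding jaw grips the block firmly against the fixed jaw, then draw the blue-handled chisel up out of the tool rack and tip it over to lean at about 45 degrees, handle up. Finish while still holding the chisel still like that, its cutting tip clear in the air roughly 6 to 10 cm above the top middle of the clamped block. Leave the vise tight, the other two tools in the rack and everything else on the bench where it is.

Things in the scene. Friction and masses are not known exactly. Their poses are not given: they have to be found in the camera images.
- vise: Blue bench vise fixed to the table. Base plate 130 (x) by 250 (y) by 15 mm high; origin at the plate's underside, 5 mm from its centre toward +y, at table level. The jaws close along its y axis: fixed jaw at the +y end, sliding jaw in the middle, crank post at the -y end. Jaw tops are 60 mm above the table.
- fixed_jaw: Fixed jaw of the vise, 110 mm wide (x), 27 mm thick, top 60 mm above the table. Origin at the lower edge of its clamping face, 85 mm from the vise origin along the vise's +y, 15 mm up; the face looks along the vise's -y.
- vise_jaw: Sliding jaw, 110 mm wide (x), 28 mm thick, top 60 mm above the table. Origin at the lower edge of its clamping face, which looks along the vise's +y; moves 10 mm toward the fixed jaw per radian of crank (a rack and pinion with friction: it stays where it is left and stays tight when the knob is let go).
- vise_crank (a joint): Turn of the crank about its vertical axis, rad, 0 (jaw open) to 3.6; grows clockwise seen from above, which closes the jaw. Starts at 0 to 1.5. At 0 the arm points along the vise's +x. The block is gripped at about 3.4, where the crank stalls. Turning it freely takes about 5 N at the knob, a firm grip a further 5 to 10 N.
- crank_axis (a point): Point on the vertical axis of the crank, at the height to grip the knob (112 mm above the table); on the vise, 85 mm from its origin along its -y.
- knob_grip (a point): Centre of the red upright knob at the height to grip it, 112 mm above the table. The knob is a 22 mm dia cylinder, 42 mm tall (88 to 130 mm above the table), 55 mm from the crank axis, and revolves freely on its own pin, so it can be led round the circle without turning the hand.
- work: Pale oak block 80 (x) by 50 (y) by 55 mm high, with a dark groove along its top. Stands loose on the vise plate between the jaws, square to them within about 1 degree, 1 to 5 mm off the fixed jaw. Origin at the centre of its underside (15 mm above the table); its top is 70 mm above the table.
- rack: Fixed light wood tool block 64 (x) by 240 (y) by 76 mm high, origin at the centre of its underside. Three slots go through it in a row along its y axis at -85, 0 and +85 mm; which tool stands in which slot varies.
- chisel: Chisel, blue handle and steel end rings, upright in a rack slot. 170 mm long: blade 5 (x) by 16 (y) by 70 mm, square straight handle 24 by 24 by 100 mm. Origin at the cutting tip at the bottom (6 mm above the table at the start), z axis along the tool to the handle's end (at 176 mm). x and y parallel to the rack's. About 130 g. The handle's lower end rests on the rack; lift 75 mm to clear it.
- chisel_tip (a point): Cutting tip of the chisel, the same point as its origin.
- chisel_grip (a point): Point on the chisel's centre line to grip, in the handle, 128 mm from the tip, 42 mm below the handle's end. The balance point is about 95 mm from the tip.
- file: Bystander: tool with orange handle and black rings, standing in a rack slot, top 164 mm above the table. Origin at its lower tip. Must stay in its slot.
- gouge: Bystander: tool with dark wooden handle and brass rings, standing in a rack slot, top 168 mm above the table. Origin at its lower tip. Must stay in its slot.
- router: Bystander: blue trim router, 100 by 100 by 170 mm, standing at the back.
- glue: Bystander: white glue bottle, 60 mm dia, 160 mm tall, at the back.
- tin: Bystander: open green tin, 80 mm dia, 85 mm tall, at the back right (as seen by the robot).
- f_clamp: Bystander: bar clamp lying flat at the back left, 320 mm long, 22 mm high.
- mallet: Bystander: hammer lying at the near left.
- offcut: Bystander: wood offcut 110 by 60 by 20 mm lying at the near right.
- tape: Bystander: yellow tape measure 65 by 28 by 60 mm, standing behind the gap between vise and rack.
Mind the look-alikes: they are no part of the job. There is more than one size of the chisel; the one meant has the size given above.

How it is judged:
On the way, in this order (a step that is already met when the one before it is completed fails the run):
1. the sliding jaw grips the block against the fixed jaw (contact force between each of vise_jaw, fixed_jaw and work above 4 N), for 0.3 s.
2. the chisel is held by the fingers, drawn clear above the rack (height (world z) of chisel_tip above 0.085 m and contact force between chisel and the fingers above 1 N), for 0.2 s.
At the end, for the whole second after the job is handed in: The block is gripped between the jaws (more than 4 N at each) and upright; the chisel is held still in the fingers, touching nothing else, handle up, leaning 32 to 58 degrees from vertical, its tip within 45 mm horizontally of the block's centre and 25 to 140 mm above its top (all of step 1 and angle between work's own z axis and vertical below 0.1 rad and contact force between chisel and the fingers above 1 N and contact force between chisel and work below 0.2 N and contact force between chisel and vise below 0.2 N and contact force between chisel and rack below 0.2 N and angle between chisel's own z axis and vertical between 0.55 and 1.02 rad and height (world z) of chisel_tip between 0.095 and 0.21 m and horizontal distance between chisel_tip and work below 0.045 m and linear speed of chisel below 0.04 m/s); the arm keeps its last pose, push and grip.
It fails at once if another tool of the rack is disturbed (distance of any of file, gouge from where it was at the start of the episode above 0.02 m).
It fails at once if a bystander on the bench is pushed away (distance of any of router, glue, tin, f_clamp, mallet, offcut, tape from where it was at the start of the episode above 0.03 m).
It also fails if it takes over 61 s, if anything falls off the work surface, if the arm or the gripper's body presses on something with over 40 N, if the wrist force passes 120 N, or if a joint passes its speed limit or range.

## Working session

There is one attempt and no reset: what is moved stays moved. The work goes in short steps, Python scripts to look and compute and a tool call to move; the robot and the scene stay as the last step left them, time stands still between calls to the robot, and variables do not carry over. Pictures are saved under pics/ and viewed, at most 10 in all, crops included, and the job is handed in when it is done.

Besides the shell and the picture viewer there is one more tool, called by a JSON object that holds its "method" and its "body". arm_command: Moves the arm, as the interface text tells. Its arguments: {"type":"object","properties":{"fingers":{"type":"array","items":{"type":"number"}},"travel":{"type":"array","items":{"type":"array","items":{"type":"number"}}},"dr":{"type":"array","items":{"type":"array","items":{"type":"number"}}},"squeeze":{"type":"number"}},"required":["fingers","travel","dr"]}

```bash
mkdir -p pics; ls
python3 - <<'E'
from cell import *
import cv2,pickle
d={}
for n in("top","side"):
    c=read_camera(n); d[n]=c; cv2.imwrite(f"pics/{n}0.png",c["color"]); print(n,c["fx"],c["cx"],c["cy"],c["R"],c["t"])
pickle.dump(d,open("c0.pkl","wb"))
print(observe())
E
```

```text
pics
top 603.5411927839557 319.0597546736226 234.99679202685056 [[ 0.07090945 -0.99748208 -0.00116622]
 [-0.97558119 -0.0691088  -0.20848339]
 [ 0.20787785  0.01592118 -0.97802521]] [0.01016733 0.57501818 1.43599648]
side 529.6261987333523 326.44971162913356 247.7367073710984 [[-0.99379429 -0.11029898  0.01438915]
 [-0.08024886  0.62136518 -0.77940069]
 [ 0.07702619 -0.77571867 -0.62636053]] [0.5369094  0.10339563 1.31069338]
{'time': 0.1, 'qpos': array([ 9.55988803e-01,  3.42640935e-01,  1.52489298e+00,  3.97831535e-05,
        1.27536626e+00, -1.46006825e-01]), 'qvel': array([ 0.00239833, -0.00074369,  0.00010418,  0.0012806 ,  0.00049191,
       -0.00037305]), 'joint_efforts': array([ 1.29267861e-03, -4.32005811e+01, -2.44695157e+01,  7.18152174e-02,
        5.25956182e-02, -5.65452615e-05]), 'tool_pos': array([0.23697928, 0.46809326, 0.22613068]), 'tool_rot': array([-3.14030458e+00, -2.27868851e-04,  2.67278020e+00]), 'contact_force': array([ 0.41893838, -1.34646231, -0.13342028]), 'torque': array([ 0.00303326, -0.01366871,  0.0357136 ]), 'grip_force': 0.0, 'opening': 0.09167293754031874}
```

View pics/top0.png

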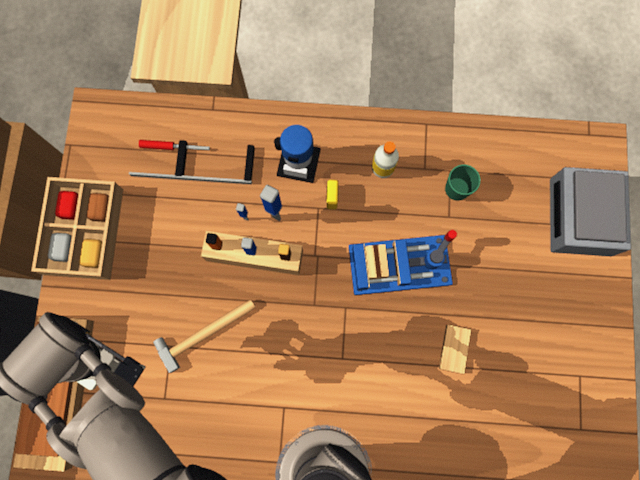

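View pics/side0.png

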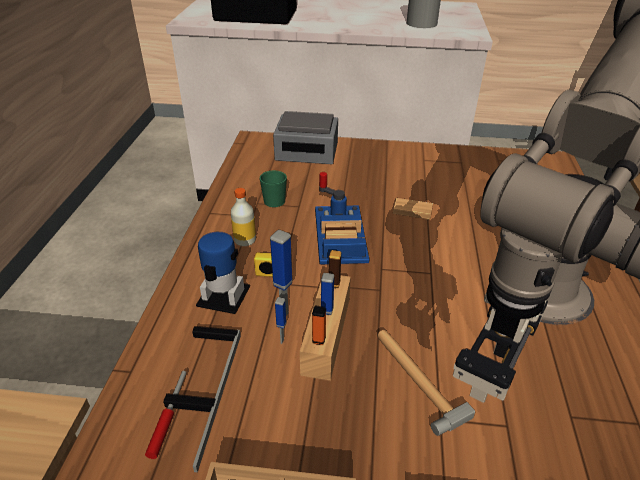

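The side view shows the rack at about (330,330) with the blue chisel in its middle slot (327,293). The two loose blue chisels at (281,260) and (281,310) are look-alikes. In the top view the vise is at (400,265), its knob at (451,236), and the rack chisel at (249,245).

```bash
cat > h.py <<'E'
import numpy as np,cv2
def cloud(c):
    z=c["z_map"]; v,u=np.indices(z.shape)
    P=np.stack([(u-c["cx"])/c["fx"]*z,(v-c["cy"])/c["fy"]*z,z],-1)
    X=(P-c["t"])@c["R"]; X[z==0]=np.nan
    return X,cv2.cvtColor(c["color"],cv2.COLOR_BGR2HSV)
def box(X,m): return (X[...,0]>m[0])&(X[...,0]<m[1])&(X[...,1]>m[2])&(X[...,1]<m[3])&(X[...,2]>m[4])&(X[...,2]<m[5])
def rect(p): return np.round(cv2.minAreaRect((p[:,:2]*1000).astype(np.float32).reshape(-1,1,2))[0],1),cv2.minAreaRect((p[:,:2]*1000).astype(np.float32).reshape(-1,1,2))[1:]
E
python3 - <<'E'
from h import *
import pickle
d=pickle.load(open("c0.pkl","rb"))
for n in d:
    X,H=cloud(d[n]); print(n)
    for (u,v) in {"top":[(451,236),(400,268),(249,243),(252,258)],"side":[(323,180),(340,236),(327,280),(335,330)]}[n]: print((u,v),X[v,u],H[v,u])
    W=(H[...,2]>60)
    blue=(H[...,0]>100)&(H[...,0]<130)&(H[...,1]>120)
    red=((H[...,0]<8)|(H[...,0]>172))&(H[...,1]>170)
    R=box(X,(.3,.8,-.4,.0,.08,.14))&red; print("knob",R.sum(),np.median(X[R],0),X[R].min(0),X[R].max(0))
    T=R&(X[...,2]>.126); print(" top",T.sum(),rect(X[T]) if T.sum()>3 else 0)
    p=X[box(X,(.35,.75,-.35,.05,.011,.02))&blue]; print("plate",len(p),rect(p),np.median(p[:,2]))
    p=X[box(X,(.35,.75,-.35,.05,.056,.064))&blue]; print("jawtops",len(p),rect(p))
    p=X[box(X,(.35,.75,-.35,.05,.066,.074))&~blue]; print("block",len(p),rect(p),np.median(p[:,2]))
    p=X[box(X,(.35,.75,.05,.4,.071,.081))&~blue]; print("rack",len(p),rect(p),np.median(p[:,2]))
    m=box(X,(.4,.65,.05,.4,.085,.172))&blue
    k,l,s,ce=cv2.connectedComponentsWithStats(m.astype(np.uint8))
    for i in range(1,k):
        if s[i,4]>15: p=X[l==i]; print(" blue",s[i],p.min(0),p.max(0),np.median(p,0))
    p=X[box(X,(.4,.65,.05,.35,.172,.182))]; print("chtop",len(p),rect(p) if len(p)>3 else 0)
E
```

```text
top
(451, 236) [ 0.57760433 -0.26106147  0.13042938] [  1 220 235]
(400, 268) [ 0.50497838 -0.15333057  0.05700867] [107 191 186]
(249, 243) [0.51825123 0.20670555 0.17708534] [ 33  12 190]
(252, 258) [0.50079375 0.2092501  0.07690244] [ 23 105 238]
knob 97 [ 0.58191177 -0.26150776  0.12694761] [ 0.57368933 -0.27335017  0.08403822] [ 0.59438107 -0.25300631  0.13939248]
 top 52 (array([ 583.8, -263.1]), ((18.970577239990234, 17.698057174682617), 74.20512390136719))
plate 1482 (array([ 522. , -158.2]), ((127.6555404663086, 248.07054138183594), 9.945369720458984)) 0.014924033433086438
jawtops 684 (array([ 520.8, -146.7]), ((108.29529571533203, 209.517822265625), 10.011100769042969))
block 580 (array([ 633.1, -173. ]), ((261.34832763671875, 373.2645568847656), 15.582465171813965)) 0.06992396735886754
rack 1732 (array([622.7, 203.7]), ((240.5170135498047, 270.2821044921875), 85.24134063720703)) 0.07577979054607129
 blue [263 201  18  14 108] [0.6034143  0.14654881 0.10218642] [0.62446331 0.18589036 0.17196622] [0.61011481 0.16114532 0.14248086]
 blue [238 207   8   8  27] [0.60526157 0.23
[... 1033 characters left out ...]
 -197.1]), ((251.26025390625, 304.6510009765625), 82.67680358886719)) 0.07018758614579747
rack 1506 (array([619.4, 205.8]), ((246.23605346679688, 270.1824035644531), 85.39204406738281)) 0.07599806330803667
 blue [272 260  20  26 403] [0.60056443 0.15982935 0.11025879] [0.64126795 0.18942961 0.17174825] [0.61755    0.17983865 0.14292715]
 blue [321 280  13  32 336] [0.50495888 0.21202423 0.08570493] [0.5293338  0.29222706 0.17144475] [0.51604743 0.22471781 0.1334249 ]
 blue [275 302  11  16 122] [0.60167221 0.23944681 0.08514642] [0.62094668 0.25699134 0.12275314] [0.61000207 0.25225783 0.10436574]
chtop 170 (array([570.8, 192.8]), ((29.01375961303711, 143.62191772460938), 68.06845092773438))
```

Run:
```python
from h import *
import pickle
d=pickle.load(open("c0.pkl","rb"))
for n in d:
    X,H=cloud(d[n]); print(n)
    blue=(H[...,0]>100)&(H[...,0]<130)&(H[...,1]>120)
    p=X[box(X,(.44,.6,-.15,-.03,.066,.074))&~blue]; print("block",len(p),rect(p))
    p=X[box(X,(.43,.56,.06,.36,.073,.079))]; print("rack",len(p),rect(p))
    p=X[box(X,(.49,.54,.18,.24,.172,.182))]; print("chtop",len(p),rect(p),p.mean(0))
    for nm,m in dict(t1=(.43,.57,.06,.16,.155,.175),t2=(.43,.57,.26,.36,.155,.175)).items():
        p=X[box(X,m)]; print(nm,len(p),rect(p) if len(p)>3 else 0,p.mean(0),H[box(X,m)].mean(0))
    for nm,m in dict(tape=(.58,.8,-.1,.13,.02,.1),post=(.48,.56,-.28,-.2,.07,.12)).items():
        p=X[box(X,m)]; print(nm,len(p),p.min(0),p.max(0))
```

```text
top
block 531 (array([518.2, -95.2]), ((80.6026382446289, 49.84326934814453), 8.821110725402832))
rack 1278 (array([520.8, 212.3]), ((240.51400756835938, 64.7789306640625), 85.42522430419922))
chtop 90 (array([520.6, 212. ]), ((24.03753662109375, 22.727327346801758), 85.96729278564453)) [0.52042804 0.21108584 0.17619353]
t1 116 (array([513.3, 127.4]), ((25.493663787841797, 23.836627960205078), 82.77687072753906)) [0.5126486  0.12710938 0.16716132] [ 19.34482759 170.77586207 215.51724138]
t2 112 (array([527.1, 296.5]), ((25.679357528686523, 24.634252548217773), 84.7553482055664)) [0.52678792 0.29566584 0.1639421 ] [80.40178571 77.25892857 44.36607143]
tape 656 [ 0.6552328  -0.09933637  0.02013757] [0.79852161 0.1298484  0.09994184]
post 224 [ 0.51620213 -0.25745278  0.07008907] [ 0.55980035 -0.21500186  0.09837703]
side
block 371 (array([515.2, -92.6]), ((79.44871520996094, 56.206092834472656), 8.739568710327148))
rack 1353 (array([517.4, 214. ]), ((246.17337036132812, 64.52803039550781), 85.11885833740234))
chtop 99 (array([517.3, 214.2]), ((27.205137252807617, 23.683744430541992), 84.27979278564453)) [0.51677152 0.21631736 0.17590522]
t1 127 (array([510.4, 129.3]), ((29.490312576293945, 24.55927276611328), 85.44503021240234)) [0.509852   0.13359333 0.16492432] [ 17.78740157 170.62992126 141.4488189 ]
t2 145 (array([524.4, 299.4]), ((25.94515037536621, 23.862638473510742), 85.41802978515625)) [0.52387589 0.30187813 0.16270172] [74.17931034 83.57931034 34.15862069]
tape 970 [ 0.67281322 -0.09960982  0.02002758] [0.79993629 0.12983948 0.09989278]
post 143 [ 0.51465935 -0.25735798  0.07002145] [ 0.5599702  -0.21035506  0.09121887]
```

```bash
cat > g.py <<'E'
# usage: g.py x y z [yaw_deg]  -> tool-frame shift from current pose (tool-down)
import sys,numpy as np
from scipy.spatial.transform import Rotation as Ro
from cell import *
def R_of(o): return Ro.from_euler("xyz",o["tool_rot"])
if __name__=="__main__":
    o=observe(); a=list(map(float,sys.argv[1:])); R=R_of(o)
    print("t",round(o["time"],2),"pos",o["tool_pos"].round(4),"rot",np.degrees(o["tool_rot"]).round(2),"F",o["contact_force"].round(1),"open",round(o["opening"],4))
    print("travel",R.inv().apply(np.array(a[:3])-o["tool_pos"]).round(4))
    if len(a)>3:
        print("dr",np.degrees((R.inv()*Ro.from_euler("xyz",np.radians(a[3:6]))).as_rotvec()).round(2))
E
python3 g.py .583 -.2616 .26 180 0 152.2
```

```text
t 0.1 pos [0.237  0.4681 0.2261] rot [-1.7993e+02 -1.0000e-02  1.5314e+02] F [ 0.4 -1.3 -0.1] open 0.0917
travel [-0.6384 -0.4947 -0.0334]
dr [-0.07 -0.01  0.94]
```

{"method": "arm_command", "body": {"fingers": [-1,-1,-1,-1,-1,-1,-1,-1], "travel": [[-0.032,-0.025,-0.005],[-0.064,-0.05,-0.01],[-0.096,-0.074,-0.015],[-0.128,-0.1,-0.02],[-0.16,-0.124,-0.025],[-0.192,-0.15,-0.03],[-0.224,-0.174,-0.035],[-0.256,-0.2,-0.04]], "dr": [[0,0,0],[0,0,0],[0,0,0],[0,0,0],[0,0,0],[0,0,0],[0,0,0],[0,0,0]]}}

```text
time: 0.77
tool_pos: [0.3754, 0.1725, 0.2669]
tool_rot: [3.141, -0.0, 2.673]
contact_force: [0.6, 0.9, 0.1]
opening: 0.0919
grip_force: 0.0
```

{"method": "arm_command", "body": {"fingers": [-1,-1,-1,-1,-1,-1,-1,-1], "travel": [[-0.032,-0.025,0],[-0.064,-0.05,0],[-0.096,-0.074,0],[-0.128,-0.1,0],[-0.16,-0.124,0],[-0.192,-0.15,0],[-0.224,-0.174,0],[-0.256,-0.2,0]], "dr": [[0,0,0],[0,0,0],[0,0,0],[0,0,0],[0,0,0],[0,0,0],[0,0,0],[0,0,0]]}}

```text
time: 1.43
tool_pos: [0.5135, -0.1217, 0.2664]
tool_rot: [3.141, -0.001, 2.672]
contact_force: [0.6, 0.4, 0.4]
opening: 0.0917
grip_force: 0.0
```

```bash
python3 g.py .583 -.2616 .17 180 0 152.2
```

```text
t 1.43 pos [ 0.5135 -0.1217  0.2664] rot [ 1.7998e+02 -4.0000e-02  1.5312e+02] F [0.6 0.4 0.4] open 0.0917
travel [-0.1253 -0.0934  0.0963]
dr [ 0.02 -0.04  0.92]
```

{"method": "arm_command", "body": {"fingers": [-1,-1,-1,-1,-1,-1,-1,-1], "travel": [[-0.03,-0.022,0],[-0.06,-0.044,0.02],[-0.09,-0.066,0.04],[-0.115,-0.085,0.06],[-0.126,-0.094,0.08],[-0.126,-0.094,0.096],[-0.126,-0.094,0.096],[-0.126,-0.094,0.096]], "dr": [[0,0,0],[0,0,0],[0,0,0],[0,0,0],[0,0,0],[0,0,0],[0,0,0],[0,0,0]]}}

```text
time: 2.1
tool_pos: [0.5825, -0.2602, 0.1696]
tool_rot: [3.141, -0.003, 2.673]
contact_force: [1.1, 0.0, 0.3]
opening: 0.0916
grip_force: 0.0
```

```bash
python3 g.py .583 -.2616 .096
python3 - <<'E'
from cell import *
import cv2
c=read_camera("side")["color"][110:270,230:430]; cv2.imwrite("pics/s1.png",cv2.resize(c,None,fx=4,fy=3.75)[:600])
E
```

```text
t 2.1 pos [ 0.5825 -0.2602  0.1696] rot [179.98  -0.18 153.13] F [1.1 0.  0.3] open 0.0916
travel [-0.0013 -0.001   0.0736]
```

View pics/s1.png

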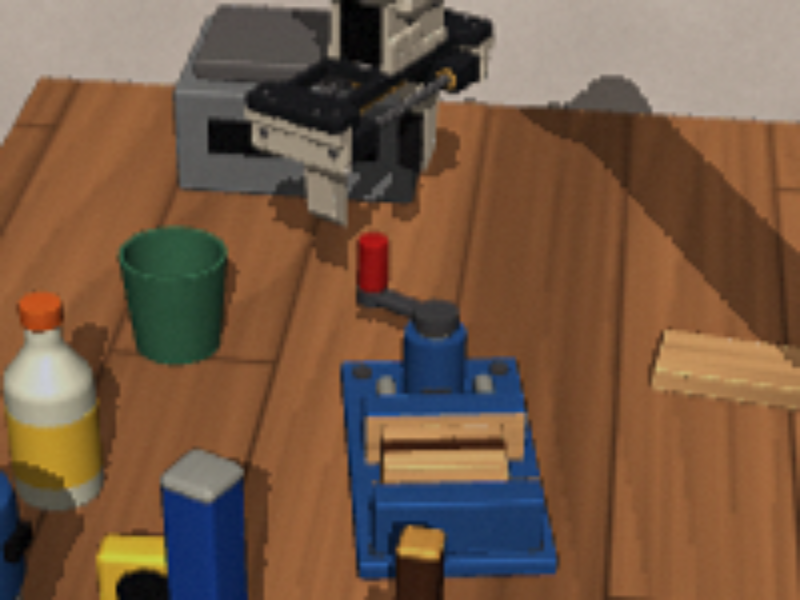

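The gripper sits directly above the red knob (373,262 in this crop), with clear space all round.

{"method": "arm_command", "body": {"fingers": [-1,-1,-1,0.5,1,1,1,1], "travel": [[-0.001,-0.001,0.03],[-0.001,-0.001,0.06],[-0.001,-0.001,0.074],[-0.001,-0.001,0.074],[-0.001,-0.001,0.074],[-0.001,-0.001,0.074],[-0.001,-0.001,0.074],[-0.001,-0.001,0.074]], "dr": [[0,0,0],[0,0,0],[0,0,0],[0,0,0],[0,0,0],[0,0,0],[0,0,0],[0,0,0]], "squeeze": 25}}

```text
time: 2.82
tool_pos: [0.5845, -0.2623, 0.0987]
tool_rot: [-3.141, 0.003, 2.673]
contact_force: [0.2, 0.6, -0.8]
opening: 0.0629
grip_force: 0.0
```

{"method": "arm_command", "body": {"fingers": [1,1,1], "travel": [[0,0,0],[0,0,0],[0,0,0]], "dr": [[0,0,0],[0,0,0],[0,0,0]]}}

```text
time: 3.07
tool_pos: [0.5837, -0.262, 0.0971]
tool_rot: [3.142, 0.0, 2.673]
contact_force: [0.5, -0.5, -0.3]
opening: 0.0431
grip_force: 0.0
```

{"method": "arm_command", "body": {"fingers": [1,1,1,1,1,1], "travel": [[0,0,0],[0,0,0],[0,0,0],[0,0,0],[0,0,0],[0,0,0]], "dr": [[0,0,0],[0,0,0],[0,0,0],[0,0,0],[0,0,0],[0,0,0]]}}

```text
time: 3.57
tool_pos: [0.5834, -0.2625, 0.0967]
tool_rot: [-3.141, -0.0, 2.673]
contact_force: [-1.4, -3.9, -0.5]
opening: 0.0215
grip_force: 25.0
```

{"method": "arm_command", "body": {"fingers": [1,1,1,1,1,1,1,1], "travel": [[0.0003,-0.0057,0],[0.0012,-0.0114,0],[0.0027,-0.017,0],[0.0048,-0.0224,0],[0.0074,-0.0275,0],[0.0105,-0.0323,0],[0.0141,-0.0368,0],[0.0182,-0.0409,0]], "dr": [[0,0,6],[0,0,12],[0,0,18],[0,0,24],[0,0,30],[0,0,36],[0,0,42],[0,0,48]]}}

```text
time: 4.23
tool_pos: [0.5504, -0.2895, 0.0968]
tool_rot: [3.138, 0.0, 1.83]
contact_force: [5.2, 0.6, -3.4]
opening: 0.0213
grip_force: 25.0
```

{"method": "arm_command", "body": {"fingers": [1,1,1,1,1,1,1,1], "travel": [[0.0003,-0.0057,0],[0.0012,-0.0114,0],[0.0027,-0.017,0],[0.0048,-0.0224,0],[0.0074,-0.0275,0],[0.0105,-0.0323,0],[0.0141,-0.0368,0],[0.0182,-0.0409,0]], "dr": [[0,0,6],[0,0,12],[0,0,18],[0,0,24],[0,0,30],[0,0,36],[0,0,42],[0,0,48]]}}

```text
time: 4.9
tool_pos: [0.5058, -0.2841, 0.0967]
tool_rot: [3.138, -0.0, 0.992]
contact_force: [3.2, -5.0, -3.8]
opening: 0.0211
grip_force: 25.0
```

{"method": "arm_command", "body": {"fingers": [1,1,1,1,1,1,1], "travel": [[0.0003,-0.0057,0],[0.0012,-0.0114,0],[0.0027,-0.017,0],[0.0048,-0.0224,0],[0.0074,-0.0275,0],[0.0105,-0.0323,0],[0.0141,-0.0368,0]], "dr": [[0,0,6],[0,0,12],[0,0,18],[0,0,24],[0,0,30],[0,0,36],[0,0,42]]}}

```text
time: 5.48
tool_pos: [0.481, -0.2526, 0.0967]
tool_rot: [3.14, 0.001, 0.259]
contact_force: [-2.5, -6.5, -2.3]
opening: 0.0213
grip_force: 25.0
```

```bash
python3 g.py .58 -.2 .1
```

```text
t 5.48 pos [ 0.481  -0.2526  0.0967] rot [1.7989e+02 4.0000e-02 1.4840e+01] F [-2.5 -6.5 -2.3] open 0.0213
travel [ 0.1092 -0.0255 -0.0034]
```

{"method": "arm_command", "body": {"fingers": [1,1,1,1,1,1,1], "travel": [[0.0002,-0.0038,0],[0.0006,-0.0077,0],[0.0012,-0.0114,0],[0.0021,-0.0152,0],[0.0033,-0.0188,0],[0.0048,-0.0224,0],[0.0048,-0.0224,0]], "dr": [[0,0,4],[0,0,8],[0,0,12],[0,0,16],[0,0,20],[0,0,24],[0,0,24]]}}

```text
time: 6.07
tool_pos: [0.4788, -0.2304, 0.0967]
tool_rot: [3.138, 0.002, -0.157]
contact_force: [-7.6, -10.8, 0.0]
opening: 0.0214
grip_force: 25.0
```

{"method": "arm_command", "body": {"fingers": [1,1,1], "travel": [[0,-0.001,0],[0,-0.002,0],[0,-0.002,0]], "dr": [[0,0,0],[0,0,0],[0,0,0]]}}

```text
time: 6.32
tool_pos: [0.4789, -0.2302, 0.0968]
tool_rot: [3.136, 0.002, -0.154]
contact_force: [-10.7, -18.2, -1.7]
opening: 0.0215
grip_force: 25.0
```

{"method": "arm_command", "body": {"fingers": [1,1,1,1], "travel": [[0,-0.0005,0],[0,-0.0005,0],[0,-0.0005,0],[0,-0.0005,0]], "dr": [[0,0,0],[0,0,0],[0,0,0],[0,0,0]]}}

```text
time: 6.65
tool_pos: [0.4789, -0.2301, 0.0968]
tool_rot: [3.135, 0.002, -0.154]
contact_force: [-11.0, -18.3, -1.2]
opening: 0.021
grip_force: 25.0
```

{"method": "arm_command", "body": {"fingers": [-1,-1,-1,-1,-1,-1,-1,-1], "travel": [[0,0,0],[0,0,0],[0,0,0],[0,0,0],[0,0,0],[0,0,-0.02],[0,0,-0.05],[0,0,-0.09]], "dr": [[0,0,0],[0,0,0],[0,0,0],[0,0,0],[0,0,0],[0,0,0],[0,0,0],[0,0,0]]}}

```text
time: 7.32
tool_pos: [0.4793, -0.2247, 0.1855]
tool_rot: [-3.139, 0.005, -0.154]
contact_force: [0.8, -0.5, 0.3]
opening: 0.0705
grip_force: 0.0
```

Run:
```python
from h import *
import pickle,cell
print([x for x in dir(cell) if x[0]!='_'])
from cell import *
o=observe(); print(o["qpos"].round(4),o["tool_pos"].round(4))
c=read_camera("side");d=pickle.load(open("c0.pkl","rb"));d["side"]=c
t=read_camera("top");d["top"]=t
pickle.dump(d,open("c1.pkl","wb"))
for n in d:
    X,H=cloud(d[n])
    blue=(H[...,0]>100)&(H[...,0]<130)&(H[...,1]>120)
    p=X[box(X,(.585,.66,.13,.205,.02,.3))]; print("bigchisel",p.max(0),p.min(0))
    p=X[box(X,(.44,.6,-.15,-.03,.066,.074))&~blue]; print("block",len(p),rect(p))
cv2.imwrite("pics/s2.png",cv2.resize(c["color"][110:270,230:430],None,fx=4,fy=3.75))
```

```text
['IKError', 'hand_in', 'observe', 'pinch_z', 'read_camera']
[-5.8350e-01  3.9000e-01  1.5715e+00  6.0000e-04  1.1862e+00  1.1412e+00] [ 0.4793 -0.2247  0.1855]
bigchisel [0.64372987 0.18560743 0.24272313] [0.60331563 0.14454308 0.02056384]
block 494 (array([517.6, -92.1]), ((81.43821716308594, 52.651634216308594), 10.78112506866455))
bigchisel [0.64119816 0.19032147 0.23900856] [0.60028218 0.14990947 0.02156467]
block 371 (array([514.9, -91.7]), ((79.69866180419922, 55.62510299682617), 11.61528205871582))
```

View pics/s2.png

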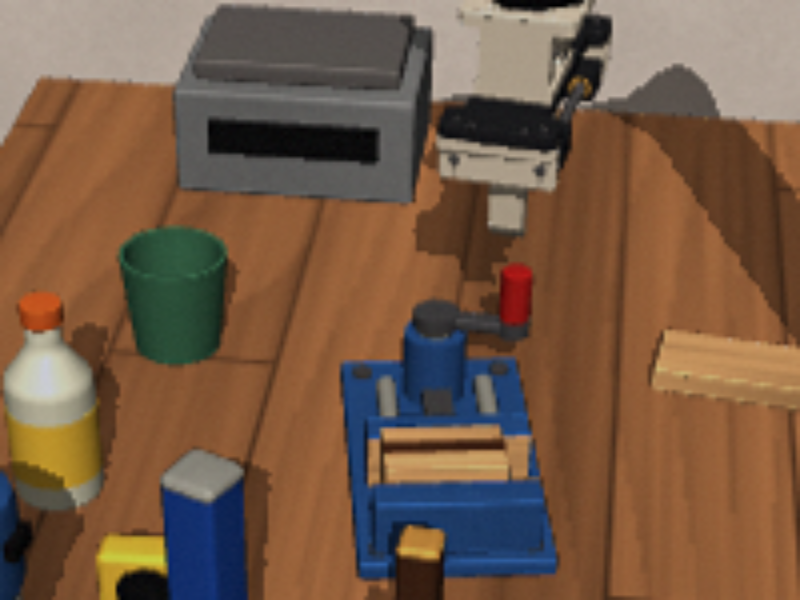

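The jaws have closed on the block, the knob is on the near side at (515,295), and the hand is clear. The tall look-alike behind the rack reaches 0.243 m, so I'll close on the chisel along the rack's y with the fingers only partly open.

{"method": "arm_command", "body": {"fingers": [-1,-0.5,0,0,0,0,0,0], "travel": [[0,0,-0.03],[0,-0.01,-0.065],[-0.003,-0.045,-0.08],[-0.006,-0.085,-0.08],[-0.009,-0.125,-0.08],[-0.012,-0.165,-0.08],[-0.015,-0.205,-0.08],[-0.018,-0.245,-0.08]], "dr": [[0,0,0],[0,0,0],[0,0,-1],[0,0,-2],[0,0,-3],[0,0,-4.2],[0,0,-4.2],[0,0,-4.2]]}}

```text
time: 8.08
tool_pos: [0.5002, 0.0211, 0.2667]
tool_rot: [-3.141, -0.0, -0.081]
contact_force: [1.2, 0.3, 0.1]
opening: 0.0488
grip_force: 0.0
```

```bash
python3 g.py .519 .213 .22 180 0 -4.6
```

```text
t 8.08 pos [0.5002 0.0211 0.2667] rot [-1.7997e+02 -2.0000e-02 -4.6400e+00] F [1.2 0.3 0.1] open 0.0488
travel [ 0.0032 -0.1928  0.0468]
dr [-0.03 -0.02 -0.04]
```

{"method": "arm_command", "body": {"fingers": [0,0,0,0,0,0,0,0], "travel": [[0.001,-0.04,0],[0.002,-0.08,0],[0.003,-0.12,0],[0.003,-0.16,0.01],[0.003,-0.185,0.03],[0.003,-0.193,0.047],[0.003,-0.193,0.047],[0.003,-0.193,0.047]], "dr": [[0,0,0],[0,0,0],[0,0,0],[0,0,0],[0,0,0],[0,0,0],[0,0,0],[0,0,0]]}}

```text
time: 8.75
tool_pos: [0.5184, 0.2112, 0.219]
tool_rot: [3.141, 0.002, -0.08]
contact_force: [0.2, 0.4, 0.8]
opening: 0.0461
grip_force: 0.0
```

```bash
python3 g.py .519 .213 .115 180 0 -4.6;  python3 - <<'E'
from cell import *
import cv2
c=read_camera("side")["color"][180:390,230:430]; cv2.imwrite("pics/s3.png",cv2.resize(c,None,fx=2.8,fy=2.8))
E
```

```text
t 8.75 pos [0.5184 0.2112 0.219 ] rot [ 1.7995e+02  1.3000e-01 -4.5700e+00] F [0.2 0.4 0.8] open 0.0461
travel [ 0.0007 -0.002   0.1039]
dr [0.05 0.13 0.03]
```

View pics/s3.png

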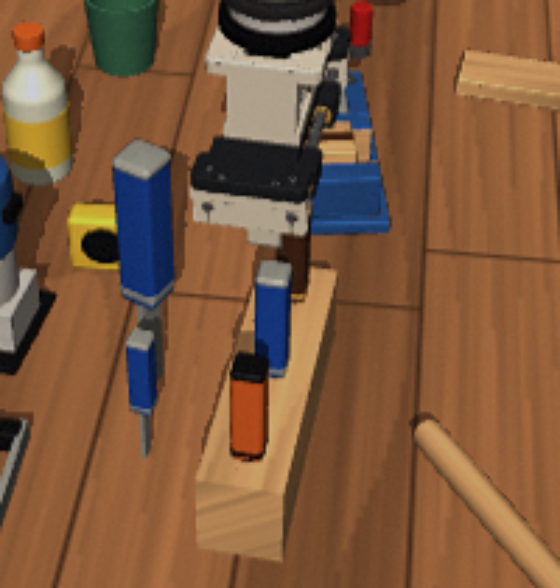

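The hand hangs above the rack's blue chisel at (272,318 in this crop), clear of its neighbours and of the tall look-alike at (145,225).

{"method": "arm_command", "body": {"fingers": [0,0,0,0,0,1,1,1], "travel": [[0.001,-0.001,0.02],[0.001,-0.001,0.05],[0.001,-0.001,0.08],[0.001,-0.001,0.1],[0.001,-0.001,0.104],[0.001,-0.001,0.104],[0.001,-0.001,0.104],[0.001,-0.001,0.104]], "dr": [[0,0,0],[0,0,0],[0,0,0],[0,0,0],[0,0,0],[0,0,0],[0,0,0],[0,0,0]], "squeeze": 40}}

```text
time: 9.47
tool_pos: [0.5218, 0.2117, 0.118]
tool_rot: [-3.14, -0.004, -0.082]
contact_force: [0.1, -0.6, 0.3]
opening: 0.0306
grip_force: 0.0
```

{"method": "arm_command", "body": {"fingers": [1,1,1,1,1], "travel": [[0,0,0],[0,0,0],[0,0,0],[0,0,0],[0,0,0]], "dr": [[0,0,0],[0,0,0],[0,0,0],[0,0,0],[0,0,0]]}}

```text
time: 9.88
tool_pos: [0.5214, 0.2119, 0.1175]
tool_rot: [-3.141, -0.003, -0.081]
contact_force: [-0.6, -0.1, 7.0]
opening: 0.0241
grip_force: 40.0
```

{"method": "arm_command", "body": {"fingers": [1,1,1,1,1,1,1,1], "travel": [[0,0,-0.01],[0,0,-0.025],[0,0,-0.045],[0,0,-0.07],[0,0,-0.1],[0,0,-0.13],[0,0,-0.16],[0,0,-0.19]], "dr": [[0,0,0],[0,0,0],[0,0,0],[0,0,0],[0,0,0],[0,0,0],[0,0,0],[0,0,0]]}}

```text
time: 10.55
tool_pos: [0.5196, 0.2117, 0.3079]
tool_rot: [-3.141, 0.0, -0.081]
contact_force: [0.9, 0.0, -1.7]
opening: 0.0238
grip_force: 40.0
```

{"method": "arm_command", "body": {"fingers": [1,1,1,1], "travel": [[0,0,0],[0,0,0],[0,0,0],[0,0,0]], "dr": [[0,0,0],[0,0,0],[0,0,0],[0,0,0]]}}

```text
time: 10.88
tool_pos: [0.5194, 0.2115, 0.3042]
tool_rot: [3.141, 0.003, -0.081]
contact_force: [-0.2, 0.2, -1.7]
opening: 0.0236
grip_force: 40.0
```

```bash
python3 g.py .519 -.15 .31 180 0 -4.6;  python3 - <<'E'
from cell import *
import cv2
c=read_camera("side")["color"][100:400,200:500]; cv2.imwrite("pics/s4.png",cv2.resize(c,None,fx=2,fy=2))
E
```

```text
t 10.88 pos [0.5194 0.2115 0.3042] rot [179.94   0.18  -4.66] F [-0.2  0.2 -1.7] open 0.0236
travel [ 0.0289  0.3604 -0.0056]
dr [ 0.06  0.18 -0.06]
```

View pics/s4.png

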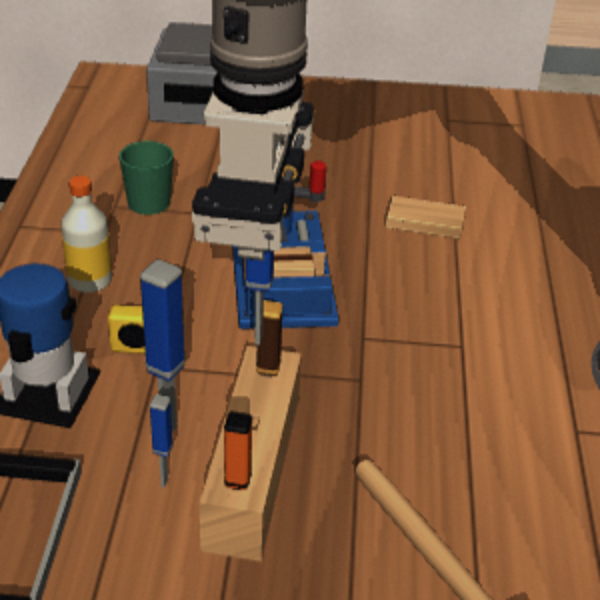

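The chisel is up and held at (258,290), clear of the rack. The orange and dark tools are still in their slots.

{"method": "arm_command", "body": {"fingers": [1,1,1,1,1,1,1,1], "travel": [[0.001,0.015,0],[0.002,0.05,0],[0.005,0.088,0],[0.007,0.126,0],[0.009,0.164,0],[0.011,0.202,0],[0.013,0.24,0],[0.015,0.278,0]], "dr": [[0,0,0],[0,0,0],[0,0,0],[0,0,0],[0,0,0],[0,0,0],[0,0,0],[0,0,0]]}}

```text
time: 11.6
tool_pos: [0.5118, -0.0682, 0.3047]
tool_rot: [-3.141, 0.002, -0.081]
contact_force: [1.0, 0.3, -1.9]
opening: 0.0237
grip_force: 40.0
```

{"method": "arm_command", "body": {"fingers": [1,1,1,1,1,1,1,1], "travel": [[0.002,0.03,0],[0.004,0.06,0],[0.006,0.085,0],[0.006,0.1,0],[0.006,0.1,0],[0.006,0.1,0],[0.006,0.1,0],[0.006,0.1,0]], "dr": [[2,0,0],[5,0,0],[9,0,0],[13,0,0],[17,0,0],[21,0,0],[24,0,0],[25,0,0]]}}

```text
time: 12.27
tool_pos: [0.5099, -0.168, 0.3037]
tool_rot: [-2.701, 0.003, -0.084]
contact_force: [-0.8, -0.1, -2.4]
opening: 0.0236
grip_force: 40.0
```

```bash
python3 g.py .51 -.168 .26 135 0 -4.6; python3 -c "
from cell import *;print(observe()['qpos'])"
```

```text
t 12.27 pos [ 0.5099 -0.168   0.3037] rot [-154.78    0.2    -4.8 ] F [-0.8 -0.1 -2.4] open 0.0236
travel [0.0003 0.0187 0.0395]
dr [-70.22   0.24  -0.17]
[-0.67654728  0.42401061  1.27001112  0.36248485  1.69873802  0.97966066]
```

{"method": "arm_command", "body": {"fingers": [1,1,1,1,1,1,1,1], "travel": [[0,0.004,0.008],[0,0.009,0.018],[0,0.014,0.03],[0,0.02,0.042],[0,0.025,0.053],[0,0.028,0.06],[0,0.029,0.062],[0,0.029,0.062]], "dr": [[4,0,0],[8,0,0],[12,0,0],[15,0,0],[18,0,0],[20,0,0],[20,0,0],[20,0,0]]}}

```text
time: 12.93
tool_pos: [0.5103, -0.1666, 0.2364]
tool_rot: [-2.356, 0.002, -0.081]
contact_force: [-0.2, -0.9, -1.6]
opening: 0.0238
grip_force: 40.0
```

{"method": "arm_command", "body": {"fingers": [1,1,1,1,1,1,1,1], "travel": [[0,0,0],[0,0,0],[0,0,0],[0,0,0],[0,0,0],[0,0,0],[0,0,0],[0,0,0]], "dr": [[0,0,0],[0,0,0],[0,0,0],[0,0,0],[0,0,0],[0,0,0],[0,0,0],[0,0,0]]}}

```text
time: 13.6
tool_pos: [0.5105, -0.1668, 0.2373]
tool_rot: [-2.356, -0.0, -0.081]
contact_force: [-0.1, -1.1, -1.9]
opening: 0.0239
grip_force: 40.0
```

Run:
```python
from h import *
from g import R_of
from cell import *
o=observe(); print("tip by grip",o["tool_pos"]+R_of(o).apply([0,0,.109]),np.degrees(o["tool_rot"]),abs(o["qvel"]).max())
im=[]
for n in("side","top"):
    c=read_camera(n); X,H=cloud(c); u,v=(230,110) if n=="side" else (300,150)
    im.append(cv2.resize(c["color"][v:v+160,u:u+160],(400,400),interpolation=cv2.INTER_CUBIC))
    # blade: points above block / jaws, low saturation
    m=box(X,(.47,.56,-.18,-.03,.1,.24)); p=X[m]
    q=p[p[:,2]<p[:,2].min()+.008]; print(n,len(p),"lowest",q.mean(0),p.min(0),p.max(0))
    b=box(X,(.44,.6,-.15,-.03,.066,.074)); print("block",np.nanmean(X[b],0))
cv2.imwrite("pics/f.png",np.hstack(im))
```

```text
tip by grip [ 0.51673379 -0.08996885  0.1602145 ] [-1.35002432e+02 -4.94074593e-03 -4.65948457e+00] 0.002069567821484348
side 232 lowest [ 0.51069792 -0.08908928  0.1618978 ] [ 0.49302402 -0.17700967  0.15823296] [ 0.51958445 -0.08377587  0.23997459]
block [ 0.51391258 -0.08956975  0.06981589]
top 238 lowest [ 0.51296364 -0.0972666   0.15863113] [ 0.49734581 -0.16529481  0.15417159] [ 0.52337946 -0.08397849  0.23993806]
block [ 0.52398105 -0.09039325  0.06989827]
```

View pics/f.png

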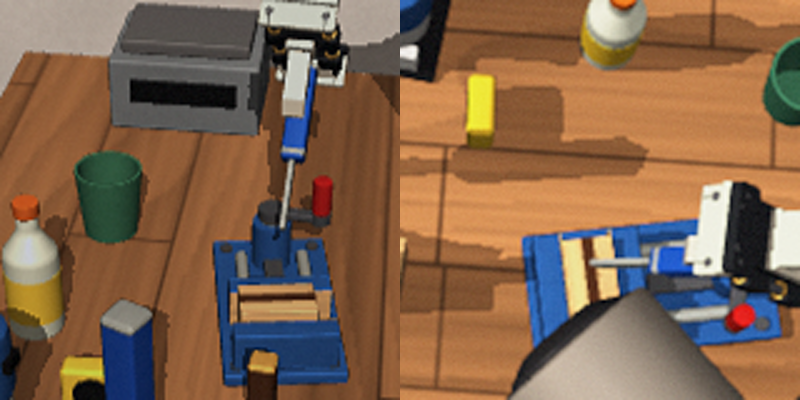

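The chisel leans 45° with the handle up. Its tip is about 9 cm above the block's middle (right view, 592,262), and the crank is where I left it.

```bash
python3 -c "
from cell import *;print(hand_in())"
```

```text
the job is handed in; nothing more can be done
None
```

The job is handed in, but no pass/fail result came back: the crank stalled with the jaws closed on the block, and the arm is holding the chisel still at 45°, handle up, tip about 9 cm above the block's top middle.

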